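# Clamp a disk drive with the T-key from the hook stand

### The job

Clamp the disk drive for opening: lift the T-handled key up and off the hooks of its stand, put its square socket fully down over the fixture's square spindle (feel for the angle at which it drops on), and turn it clockwise as far as it goes, so that the drive is gripped firmly between its pad and the fixed jaw. Leave the key standing upright on the spindle and let go of it. Do not drag or tip the stand, and do not disturb the drive in its nest or the screwdriver, dish and bottle on the bench.

Things in the scene. Friction and masses are not known exactly. Their poses are not given: they have to be found in the camera images.
- key: Steel T-key, 137 mm long, 0.4 kg, hanging upright, socket down. Origin: centre of the socket's mouth, z up the shank, y along the crossbar. Socket 34 mm square outside, z 0 to 26; its hole 24.8 mm square, 20 mm deep, chamfered, flats along x and y. Shank 19 mm round. Square head 26 x 26 mm (flats along x, y), z 83 to 137. Crossbar 12 mm round, 130 mm long, through the head at z 92.
- key_head (a point): Point on the key's axis at z 119 in the key's frame: middle of the free part of the square head (above the crossbar), the place to grip from above. Axes as the key.
- stand: Loose key stand, 1.8 kg: grey base 130 x 110 x 14 mm (x -53 to 77), a 16 mm post at x 62 up to z 156, and two prongs of 8 mm bar at y -31 and 31, reaching forward to -x. Origin: on the bench under the hanging key, z up.
- hook_seat (a point): Middle of the line on which the key's crossbar hangs in the dip of the stand's prongs (bar axis along y, at z 155). Axes as the stand. In front (-x) the prongs turn up: their ends are 18 mm higher than this point at x -20, so the bar must rise 25 mm or more before it comes off toward -x. Behind lies the post, at x 62.
- fixture: Clamping fixture bolted to the bench: dark steel base 206 x 130 x 16 mm, origin at the centre of its underside, z up, clamp axis x. Grey cam housing 60 x 66 mm at x -68, top at z 45, with the upright square spindle; then along x the moving jaw (face near x -10), the loose pad, the drive (nest floor at z 22) and the fixed jaw, x 72 to 89, top at z 36.
- spindle_top (a point): Centre of the top of the 22 mm square spindle, 22 mm tall, on its upright turning axis. Seated, the key's mouth is 20 mm below this point. The point does NOT turn with the spindle (axes as the fixture); the spindle's angle is not measured: its flats start 0 to 0.60 rad clockwise (from above) of the fixture's axes. The key drops on when within about 0.12 rad of the square.
- pad: Loose aluminium pressure pad, a bar 10 x 86 x 10 mm lying in the nest between the moving jaw and the drive; origin at the centre of its underside. The spindle turns stiffly (0.12 N m) clockwise to a stop 1.75 rad clockwise of the fixture's axes and stays where it is left; this drives the sprung jaw along the fixture's +x, which at the stop presses the pad on the drive with about 17 N.
- drive: Disk drive 70 x 100 x 7 mm, loose in the fixture's nest between the pad and the fixed jaw; origin at the centre of its underside, x along the fixture's x, z up.
- screwdriver: Screwdriver with a ribbed handle, 131 mm long, lying on the bench between the fixture and the stand. Bystander.
- dish: Small round screw dish, 56 mm across, 14 mm high. Bystander.
- bottle: Upright solvent bottle, 58 mm across, 121 mm tall, right behind the work. Bystander.
Mind the look-alikes: they are no part of the job. What is shaped like the pad but red or yellow is not meant.

How it is judged (in metres and radians):
On the way, in this order (a step that is already met when the one before it is completed fails the run):
1. the key is lifted clear of the hooks: its crossbar has come off the prongs and it touches the stand no more (horizontal distance between key and stand above 0.06 m and contact force between key and stand below 0.1 N and height (world z) of key above 0.05 m), for 0.1 s.
2. the socket sits fully down over the square spindle, the clamp not yet tight (horizontal distance between key and spindle_top below 0.004 m and z of key in the frame of spindle_top below -0.016 m and contact force between pad and drive below 5 N), for 0.2 s.
3. the key, still seated, has turned the spindle round so that the pad grips the drive (contact force between pad and drive above 9 N and horizontal distance between key and spindle_top below 0.005 m and z of key in the frame of spindle_top below -0.014 m), for 0.2 s.
At the end, for the whole second after the job is handed in: The pad presses on the drive with more than 9 N (about 17 N at the spindle's stop); the key stands upright (within 0.12 rad) and at rest on the spindle, its mouth within 5 mm of the spindle's axis and more than 16 mm below the spindle's top; the drive lies flat in its nest; the stand stands upright (contact force between pad and drive above 9 N and horizontal distance between key and spindle_top below 0.005 m and z of key in the frame of spindle_top below -0.016 m and angle between key's own z axis and vertical below 0.12 rad and linear speed of key below 0.02 m/s and z of drive in the frame of fixture between 0.019 and 0.025 m and angle between stand's own z axis and vertical below 0.05 rad); the robot touches nothing.
It fails at once if the stand is dragged more than 25 mm or tipped more than 0.25 rad (distance of stand from where it was at the start of the episode above 0.025 m or angle between stand's own z axis and vertical above 0.25 rad).
It fails at once if the drive is moved more than 10 mm from its place (distance of drive from where it was at the start of the episode above 0.01 m).
It fails at once if the screwdriver, dish or bottle is moved more than 30 mm (distance of any of screwdriver, dish, bottle from where it was at the start of the episode above 0.03 m).
It also fails if it takes over 54 s, if anything falls off the work surface, if the arm or the gripper's body presses on something with over 40 N, if the wrist force passes 120 N, or if a joint passes its speed limit or range.

### The arm

A 7-joint arm with a two-finger parallel gripper is mounted at the origin on a cart in front of the work surface, level with it; the furniture and walls round the work are solid. World frame = base frame: x ahead of the robot, y to its left, z up, the work surface at z = 0. Lengths are in m, angles in degrees, forces in N, time in s.
With the tool pointing down it reaches from about 0.425 to 0.95 m from the base axis. Payload 4.7 kg.
Tool frame: the origin (TCP) lies midway between the tips of the shut fingers; the grasp point (between the pads) lies 19 mm behind it (robot.pinch_z is the distance from the TCP to the grasp point, in m); z points along the fingers, y is the direction in which the jaws open and shut (so a half turn about z gives the same grasp; the last joint's range is limited). The gripper opens to 85 mm and grips with 20 to 120 N. Pads are 22 mm wide; open, the fingers measure 114 mm over their backs; the gripper's body (76 mm by 85 mm) begins 54 mm behind the grasp point. The pads swing forward as they close: fully open they stand 13 mm farther back than shut.
Start: joints at [74.49, 26.849, -2.785, 87.806, 1.381, 65.374, -4.715], TCP at [0.162, -0.655, 0.231] pointing down, gripper open.
Joint ranges: [-148.3, 148.3], [-19.14, 114.17], [-79.39, 73.82], [5.75, 140.21], [-59.74, 239.74], [12.07, 113.84], [-152.46, 152.46]. Speed limits (degrees/s): [147.25, 147.25, 180, 180, 180, 180, 180].

### API

Orientations are given as [roll, pitch, yaw] about the fixed x, y, z axes, in that order (R = Rz(yaw) Ry(pitch) Rx(roll)).
In Python, from cell import robot gives the robot as it stands.
- The arm moves only by the tool servo_tool, never from a script. Its argument "targets" is a list of rows, each a list of 7 numbers: the shift along the tool's x, y, z in m, then the turn, a rotation vector about the tool's x, y, z in rad, then the closure, from 0 (fully open) to 1 (shut). A call has 1 to 20 rows; each row is the pose to reach, as a shift and turn from the pose commanded when the call began, along the tool's axes at that moment; what a row does not reach only later rows make up. A row lasts 1/8 s, in which the tool goes at most 62.5 mm and 10.7 degrees, less where a joint would pass 70% of its speed; a pose out of reach is approached as far as the arm can. A call with a gripper value outside its range is refused whole. The fingers move at their own pace and stop on an object; "squeeze" is the grip in N (left out, the last holds). Time passes only in rows, so rows that repeat a pose let the fingers close. It gives the time, the measured TCP pose, the force and the opening at its end, in the units of the state.
- robot.get_state(): the state, without advancing time (a new reading comes with each control period).
- robot.get_image(name): name is "side" or "top"; returns a dict with "pixels" (400x640x3 uint8, red, green, blue), "range_z" (400x640 float32, m along the optical axis (not along the pixel's ray), 0 where there is no reading), "camera_matrix" (3x3 intrinsics, pixels), "k1" (the pictures are not rectified: a ray, as slopes to the right and down, at radius r is drawn at 1 + k1 r^2 times it, then the intrinsics apply), "xyz" and "orientation" of the camera in the world. Camera axes: x right, y up, looking along -z (the intrinsics and any distortion apply to the point x, -y, -z); pixel columns grow to the right and rows downward; lengths in m; the calibration is good to about 2 mm. A picture is of the moment at which its call begins.
- robot.close_job(): hands the job in, once; it reports no verdict.
The state is a dict: "t": time; "q": joint angles; "dq": joint speeds; "joint_torque": joint torques, N m; "eef_pos": TCP position; "orientation": TCP orientation; "ft_force": force on the tool from outside, world axes, zero at the start; "torque": the same for the moment, N m; "width": finger opening in m.
Only numpy, scipy, OpenCV 4.12 (cv2) and the standard library are available. Lean on these libraries where they do the work, as an engineer would, in place of code of your own. Each camera call takes 0.05 s, during which the arm holds its last target.

## Working session

There is one attempt and no reset: what is moved stays moved. The work goes in short steps, Python scripts to look and compute and a tool call to move; the robot and the scene stay as the last step left them, time stands still between calls to the robot, and variables do not carry over. Pictures are saved under pics/ and viewed, and the job is handed in when it is done.

Besides the shell and the picture viewer there is one more tool, called after "Emit:" as name([rows], argument=value, ...), one row to a line, values as JSON. servo_tool: Moves the arm, as the interface text tells. Its arguments: {"type":"object","properties":{"targets":{"type":"array"},"squeeze":{"type":"number"}},"required":["targets"]}

```bash
mkdir -p pics; ls; python3 - <<'E'
from cell import robot
import cv2,pickle
s=robot.get_state();print(s)
for n in("side","top"):
    im=robot.get_image(n);pickle.dump(im,open(n+".pkl","wb"))
    cv2.imwrite(f"pics/{n}0.png",im["pixels"][:,:,::-1])
    print(n,im["camera_matrix"],im["k1"],im["xyz"],im["orientation"])
E
```

```text
pics
{'t': 0.0, 'q': array([74.48932022, 26.89608065, -2.7833834 , 87.87469395,  1.38184571,
       65.37437675, -4.71691712]), 'dq': array([-0.00216862,  0.01089669,  0.02128946, -0.17781839, -0.04158669,
       -0.12578423,  0.06167916]), 'joint_torque': array([-7.76244287e-04, -5.10323167e+01, -4.69549012e-02, -2.37716478e+01,
        1.06591676e-02,  7.55999121e-03, -4.30508962e-07]), 'eef_pos': array([ 0.16149247, -0.65479082,  0.23026862]), 'orientation': array([-1.79888569e+02,  5.46844733e-03,  1.38548062e+01]), 'ft_force': array([-0.50590624, -0.14839932, -0.02016727]), 'torque': array([-0.06415684,  0.01599134,  0.04234369]), 'width': 0.08570698420011483}
side [[467.89488441   0.         321.8337235 ]
 [  0.         467.89488441 195.4440842 ]
 [  0.           0.           1.        ]] -0.028421073067057084 [0.89582991 0.41659339 1.14088581] [ 31.12807194   0.23622019 141.30011988]
top [[389.22566899   0.         314.3722834 ]
 [  0.         389.22566899 205.59716302]
 [  0.           0.           1.        ]] -0.0452980508548627 [ 0.45922104 -0.07195155  1.10091971] [  4.44796338   1.49907479 -90.75761703]
```

View pics/side0.png

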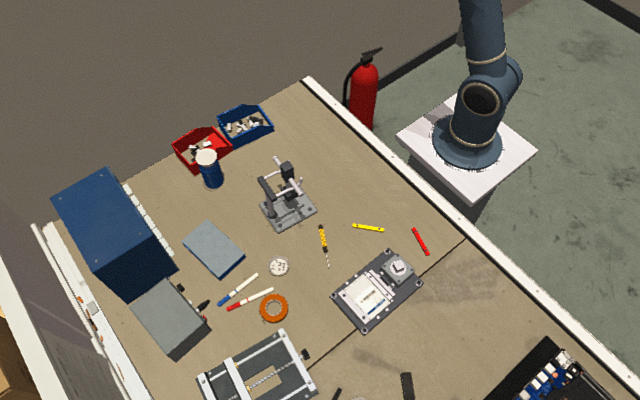

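View pics/top0.png

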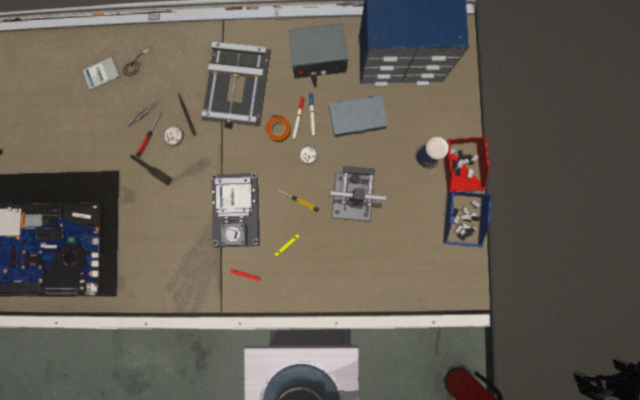

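```bash
cat > h.py <<'E'
import numpy as np,cv2,pickle
from scipy.spatial.transform import Rotation as R
def cloud(im):
    K=im["camera_matrix"];k=im["k1"];Z=im["range_z"]
    v,u=np.mgrid[0:400,0:640].astype(float)
    p=np.stack([u.ravel(),v.ravel()],1)[:,None]
    n=cv2.undistortPoints(p,K,np.array([k,0,0,0,0.])).reshape(400,640,2)
    P=np.stack([n[...,0]*Z,-n[...,1]*Z,-Z],-1)
    W=P@R.from_euler('xyz',im["orientation"],degrees=True).as_matrix().T+im["xyz"]
    W[Z<=0]=np.nan
    return W
def proj(im,X):
    Rm=R.from_euler('xyz',im["orientation"],degrees=True).as_matrix()
    P=(np.atleast_2d(X)-im["xyz"])@Rm
    P=P*[1,-1,-1]
    return cv2.projectPoints(P,np.zeros(3),np.zeros(3),im["camera_matrix"],np.array([im["k1"],0,0,0,0.]))[0][:,0]
def load(n): return pickle.load(open(n+".pkl","rb"))
def crop(im,u0,u1,v0,v1,s,fn):
    c=im["pixels"][v0:v1,u0:u1,::-1]
    cv2.imwrite(fn,cv2.resize(c,None,fx=s,fy=s,interpolation=cv2.INTER_CUBIC))
E
python3 - <<'E'
from h import *
for n,bs in(("top",[(320,400,155,230),(200,270,165,255)]),("side",[(245,330,145,240),(325,430,240,340)])):
    im=load(n);W=cloud(im)
    for i,b in enumerate(bs):
        crop(im,*b,7 if n=="top" or 1 else 6,f"pics/c_{n}{i}.png")
    print(n,"bench z",np.nanmedian(W[265:300,300:400,2]) if n=="top" else W[290,290])
im=load("top");W=cloud(im)
np.set_printoptions(precision=3,suppress=True,linewidth=220)
print("stand z mm top, rows165-225 step3, cols 325-390 step 3")
print((W[165:226:3,325:391:3,2]*1000).round().astype(int))
print((W[170:250:4,208:264:3,2]*1000).round().astype(int))
E
```

```text
top bench z 0.0023849484806057752
side bench z [ 7.07317155e-01  4.43093918e-02 -1.18135984e-04]
stand z mm top, rows165-225 step3, cols 325-390 step 3
[[                   6                   -1                    0                    2                    5                    1                    2                    6                    2                    3
                     3                    1                    2                    3                    5 -9223372036854775808                   -1                    1                    3                    2
                     5                    1]
 [                   2                    1                   -2                    2                    0                    1                  156                  157                  160                  159
                   160                  159                  160                  157                  161                  158                    0                    1                    3                    4
                     0                    0]
 [        
[... 16405 characters left out ...]
 43                   44                   43                   16                   17                   17                   22                    5 -9223372036854775808]
 [                   5                    5                   18                   18                   23                   17                   15                   13                   16                   13
                    13                   14                    6                   -1                    0                   -2                    3                    6                    4]]<stdin>:10: RuntimeWarning: invalid value encountered in cast
<stdin>:11: RuntimeWarning: invalid value encountered in cast
```

```bash
python3 - <<'E'
import cv2,numpy as np
a=[cv2.imread(f"pics/c_{n}.png") for n in("top0","side0","top1","side1")]
for k,(i,j) in enumerate(((0,1),(2,3))):
    h=560;r=[cv2.resize(x,(390,int(390*x.shape[0]/x.shape[1]))) for x in(a[i],a[j])]
    H=max(x.shape[0] for x in r)
    r=[cv2.copyMakeBorder(x,0,H-x.shape[0],0,5,0) for x in r]
    cv2.imwrite(f"pics/m{k}.png",np.hstack(r))
E
```

```text
(no output)
```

View pics/m0.png

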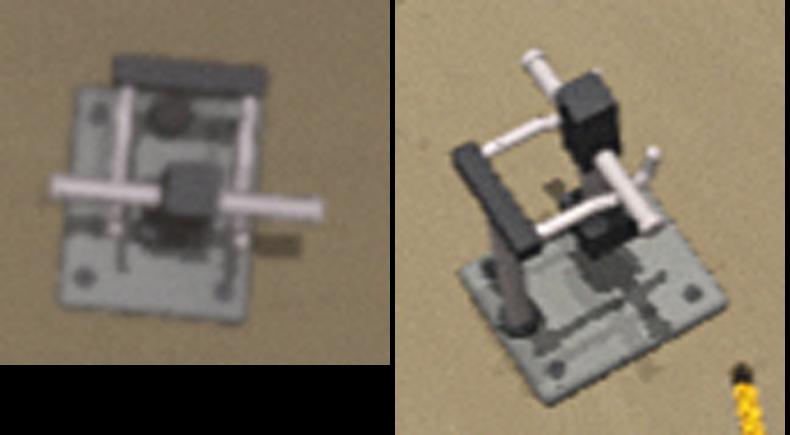

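View pics/m1.png

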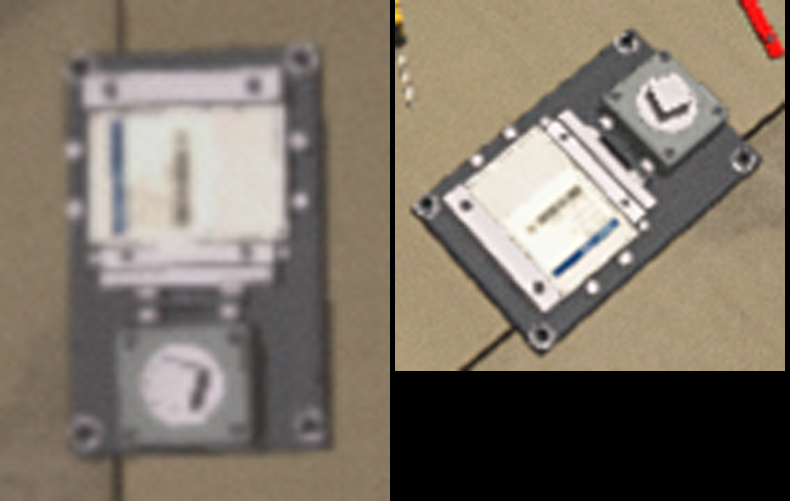

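```bash
cat > fit.py <<'E'
from h import *
np.set_printoptions(precision=4,suppress=True,linewidth=160)
for n,bs,bf in(("top",(315,400,150,230),(195,275,165,255)),("side",(240,335,140,245),(320,435,235,345))):
    im=load(n);W=cloud(im)
    P=W[bs[2]:bs[3],bs[0]:bs[1]].reshape(-1,3)
    Q=P[P[:,2]>0.185]; Q=Q[(Q[:,2]<.215)]
    print(n,"head z>185 n",len(Q),"med",np.median(Q,0))
    t=Q[Q[:,2]>0.193];r=cv2.minAreaRect((t[:,:2]*1000).astype(np.float32));print("  top face rect",r, "zmed",np.median(t[:,2]))
    # bar: bright and z .148-.168
    col=im["pixels"][bs[2]:bs[3],bs[0]:bs[1]].reshape(-1,3).astype(int)
    m=(P[:,2]>.15)&(P[:,2]<.168)&(col.min(1)>100)
    B=P[m]; c=np.median(t[:,:2],0)
    B=B[abs(B[:,0]-c[0])<.02]
    l=cv2.fitLine((B[:,:2]).astype(np.float32),cv2.DIST_HUBER,0,.001,.001).ravel()
    d=B[:,:2]@l[:2]
    print("  bar n",len(B),"dir deg",np.degrees(np.arctan2(l[1],l[0])),"pt",l[2:],"ends",l[2:]+l[:2]*(d.min()-l[2:]@l[:2]),l[2:]+l[:2]*(d.max()-l[2:]@l[:2]),"z",np.median(B[:,2]))
    b=P[(P[:,2]>.009)&(P[:,2]<.02)]
    r=cv2.minAreaRect((b[:,:2]*1000).astype(np.float32));print("  stand base",r)
    F=W[bf[2]:bf[3],bf[0]:bf[1]].reshape(-1,3)
    b=F[(F[:,2]>.010)&(F[:,2]<.052)]
    print("  fixture rect",cv2.minAreaRect((b[:,:2]*1000).astype(np.float32)))
    b=F[(F[:,2]>.041)&(F[:,2]<.052)&(F[:,0]<.5)]
    print("  housing rect",cv2.minAreaRect((b[:,:2]*1000).astype(np.float32)),np.median(b[:,2]))
    b=F[(F[:,2]>.062)&(F[:,2]<.075)]
    print("  spindle",len(b),np.median(b,0),cv2.minAreaRect((b[:,:2]*1000).astype(np.float32)))
E
python3 fit.py
```

```text
top head z>185 n 133 med [ 0.5554 -0.1534  0.1995]
  top face rect ((556.4888305664062, -154.5770721435547), (25.72166633605957, 26.056941986083984), 87.64073944091797) zmed 0.1995663480909945
  bar n 267 dir deg 84.35359 pt [ 0.5553 -0.17  ] ends [ 0.5501 -0.2221] [ 0.5635 -0.0865] z 0.1588600156052703
  stand base ((600.96630859375, -128.628662109375), (163.5628662109375, 201.67054748535156), 89.04769897460938)
  fixture rect ((534.8472900390625, 180.41615295410156), (210.73727416992188, 131.3196563720703), 1.113355040550232)
  housing rect ((468.9136962890625, 178.26724243164062), (66.7395248413086, 57.43488693237305), 89.39434814453125) 0.04553338420793396
  spindle 71 [0.4675 0.1782 0.0667] ((468.4522705078125, 179.3392333984375), (21.748029708862305, 21.778457641601562), 75.46229553222656)
side head z>185 n 124 med [ 0.5602 -0.1483  0.1972]
  top face rect ((558.2440795898438, -151.80735778808594), (28.10866928100586, 26.296791076660156), 76.72191619873047) zmed 0.1974744903447419
  bar n 182 dir deg 86.17862 pt [ 0.5598 -0.1446] ends [ 0.5547 -0.2216] [ 0.564  -0.0832] z 0.157427501098933
  stand base ((554.955810546875, -208.31507873535156), (410.9521789550781, 139.99630737304688), 74.32027435302734)
  fixture rect ((528.5604858398438, 165.54342651367188), (264.9975891113281, 279.4835510253906), 51.08641815185547)
  housing rect ((470.666015625, 181.59866333007812), (58.922813415527344, 66.269287109375), 0.8060543537139893) 0.04395072632620045
  spindle 74 [0.4715 0.1818 0.0657] ((471.3568115234375, 180.8548126220703), (22.07082748413086, 23.026453018188477), 76.38089752197266)
```

```bash
cat > mv.py <<'E'
# usage: mv.py x y z yaw  -> shift+rotvec from commanded pose stored in cmd.txt; writes it with 'set'
import sys,numpy as np
from scipy.spatial.transform import Rotation as R
def calc(cur,tgt):
    Rc=R.from_euler('xyz',[180,0,cur[3]],degrees=True);Rt=R.from_euler('xyz',[180,0,tgt[3]],degrees=True)
    return np.r_[Rc.inv().apply(np.array(tgt[:3])-cur[:3]),(Rc.inv()*Rt).as_rotvec()]
if __name__=="__main__":
    np.set_printoptions(precision=4,suppress=True)
    v=[float(a) for a in sys.argv[1:9]]
    print(calc(np.array(v[:4]),np.array(v[4:])))
E
python3 mv.py .162 -.655 .231 13.85 .557 -.153 .29 85.2
python3 -c "
from cell import robot;print(robot.pinch_z)"
```

```text
[ 0.5037 -0.3928 -0.059   0.      0.     -1.2453]
0.0187
```

Emit:
servo_tool([
  [0.1, -0.08, -0.059, 0, 0, -0.25, 0.4],
  [0.15, -0.12, -0.059, 0, 0, -0.37, 0.4],
  [0.2, -0.16, -0.059, 0, 0, -0.5, 0.4],
  [0.25, -0.2, -0.059, 0, 0, -0.62, 0.4],
  [0.3, -0.235, -0.059, 0, 0, -0.75, 0.4],
  [0.35, -0.27, -0.059, 0, 0, -0.87, 0.4],
  [0.4, -0.31, -0.059, 0, 0, -1.0, 0.4],
  [0.45, -0.35, -0.059, 0, 0, -1.12, 0.4],
  [0.5037, -0.3928, -0.059, 0, 0, -1.2453, 0.4],
  [0.5037, -0.3928, -0.059, 0, 0, -1.2453, 0.4],
  [0.5037, -0.3928, -0.059, 0, 0, -1.2453, 0.4],
  [0.5037, -0.3928, -0.059, 0, 0, -1.2453, 0.4],
  [0.5037, -0.3928, -0.059, 0, 0, -1.2453, 0.4],
  [0.5037, -0.3928, -0.059, 0, 0, -1.2453, 0.4],
])

```text
t: 1.85
eef_pos: [0.5558, -0.1554, 0.2902]
orientation: [-180.0, 0.1, 85.0]
ft_force: [0.3, -0.8, -0.7]
width: 0.051
```

```bash
python3 - <<'E'
from cell import robot
from h import *
im=robot.get_image("side");pickle.dump(im,open("side1.pkl","wb"))
crop(im,240,340,60,220,4,"pics/side1.png")
im=robot.get_image("top");pickle.dump(im,open("top1.pkl","wb"))
s=robot.get_state();print(s['eef_pos'],s['orientation'],s['q'],s['dq'].max())
E
```

```text
[ 0.55601458 -0.15480744  0.29036291] [-1.79994046e+02  3.49679670e-02  8.50672123e+01] [ 36.48367772  17.95300805 -31.99297621  95.76579423  10.10024095
  69.17326261  -2.796171  ] 0.0339341967099411
```

View pics/side1.png

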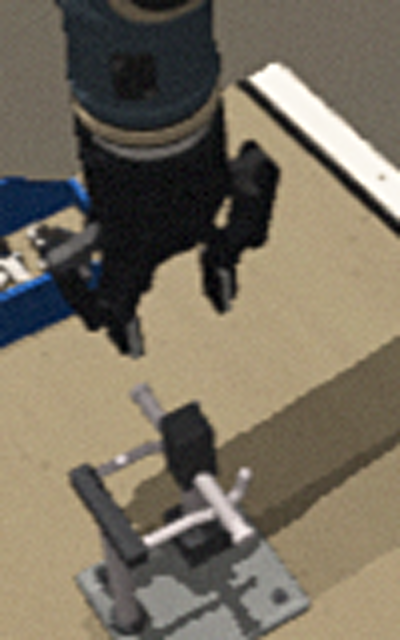

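Emit:
servo_tool([
  [0.002, 0.001, 0.03, 0, 0, 0, 0.4],
  [0.002, 0.001, 0.06, 0, 0, 0, 0.4],
  [0.002, 0.001, 0.085, 0, 0, 0, 0.4],
  [0.002, 0.001, 0.105, 0, 0, 0, 0.4],
  [0.002, 0.001, 0.117, 0, 0, 0, 0.4],
  [0.002, 0.001, 0.125, 0, 0, 0, 0.4],
  [0.002, 0.001, 0.125, 0, 0, 0, 0.4],
  [0.002, 0.001, 0.125, 0, 0, 0, 0.4],
])

```text
t: 2.95
eef_pos: [0.5583, -0.1516, 0.166]
orientation: [179.9, 0.0, 85.2]
ft_force: [-0.1, -0.2, 0.1]
width: 0.0508
```

```bash
python3 - <<'E'
from cell import robot
from h import *
im=robot.get_image("side");pickle.dump(im,open("side1.pkl","wb"))
crop(im,240,340,100,220,5,"pics/side2.png")
s=robot.get_state();print(s['eef_pos'],s['orientation'],s['ft_force'],s['width'])
E
```

```text
[ 0.55834065 -0.15151471  0.16607581] [1.79915853e+02 1.84102576e-02 8.52063272e+01] [-0.68412966  0.17276322  0.26446381] 0.051310463925497186
```

View pics/side2.png

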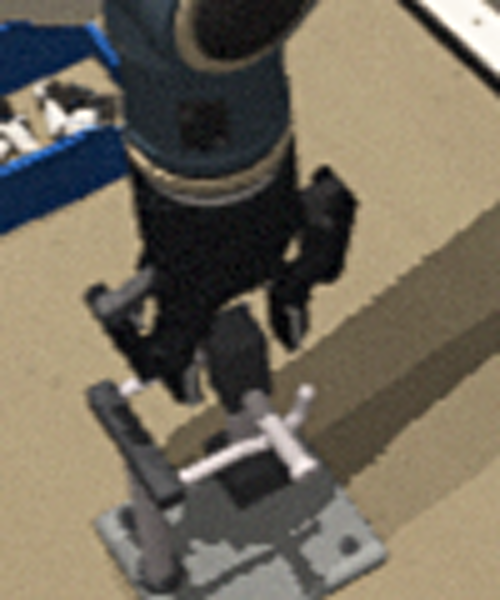

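Emit:
servo_tool([
  [-0.001, -0.001, 0.002, 0, 0, 0, 0.4],
  [-0.001, -0.001, 0.002, 0, 0, 0, 0.6],
  [-0.001, -0.001, 0.002, 0, 0, 0, 0.7],
  [-0.001, -0.001, 0.002, 0, 0, 0, 0.8],
  [-0.001, -0.001, 0.002, 0, 0, 0, 0.9],
  [-0.001, -0.001, 0.002, 0, 0, 0, 1],
  [-0.001, -0.001, 0.002, 0, 0, 0, 1],
], squeeze=25)

```text
t: 3.88
eef_pos: [0.5569, -0.1524, 0.1635]
orientation: [180.0, 0.0, 85.2]
ft_force: [0.6, -0.3, 1.2]
width: 0.026
```

Emit:
servo_tool([
  [0, 0, 0, 0, 0, 0, 1],
  [0, 0, 0, 0, 0, 0, 1],
  [0, 0, 0, 0, 0, 0, 1],
], squeeze=70)

```text
t: 4.25
eef_pos: [0.5569, -0.1524, 0.1635]
orientation: [180.0, 0.0, 85.2]
ft_force: [1.4, -0.8, 2.7]
width: 0.0254
```

```bash
python3 - <<'E'
from cell import robot
from h import *
im=robot.get_image("side");pickle.dump(im,open("side1.pkl","wb"))
crop(im,240,340,100,220,5,"pics/side3.png")
s=robot.get_state();print(s['eef_pos'],s['orientation'],s['ft_force'],s['torque'],s['width'],s['q'])
E
```

```text
[ 0.5568933  -0.15241658  0.16350188] [1.79976226e+02 1.01150262e-02 8.52083654e+01] [-0.91727861 -0.84397734  2.61165562] [-0.11786479 -0.06434894  0.03335975] 0.025585241330334497 [ 34.33544124  24.75293657 -30.30007445 104.29821935  14.97390541
  54.90685693  -7.14596269]
```

View pics/side3.png

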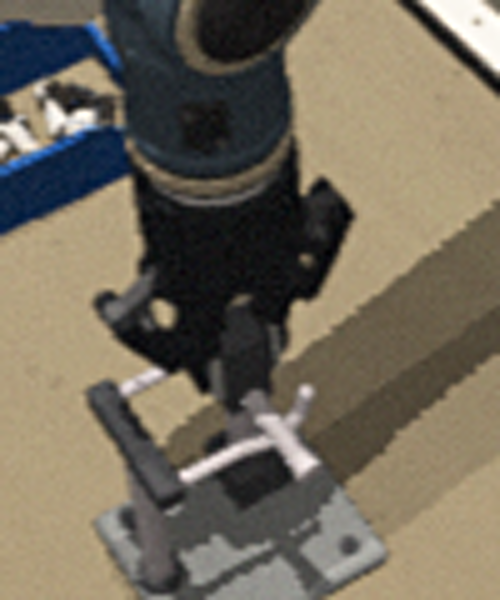

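Emit:
servo_tool([
  [0, 0, -0.01, 0, 0, 0, 1],
  [0, 0, -0.02, 0, 0, 0, 1],
  [0, 0, -0.035, 0, 0, 0, 1],
  [0, 0, -0.05, 0, 0, 0, 1],
  [0, 0, -0.065, 0, 0, 0, 1],
  [0, 0, -0.08, 0, 0, 0, 1],
  [0, 0, -0.08, 0, 0, 0, 1],
  [0, 0, -0.08, 0, 0, 0, 1],
])

```text
t: 5.3
eef_pos: [0.5563, -0.1524, 0.2429]
orientation: [-179.9, 0.0, 85.2]
ft_force: [0.2, -0.4, -6.0]
width: 0.0251
```

```bash
python3 - <<'E'
from cell import robot
from h import *
im=robot.get_image("side");pickle.dump(im,open("side1.pkl","wb"))
crop(im,240,340,100,220,5,"pics/side4.png")
im=robot.get_image("top");pickle.dump(im,open("top1.pkl","wb"))
s=robot.get_state();print(s['eef_pos'],s['orientation'],s['ft_force'],s['torque'],s['width'])
E
```

```text
[ 0.55619386 -0.1523927   0.24250581] [-1.79910021e+02 -9.72862771e-03  8.52053520e+01] [-0.20023852 -0.02239512 -5.54295176] [-0.01215658  0.002639   -0.02701015] 0.02502418788057646
```

View pics/side4.png

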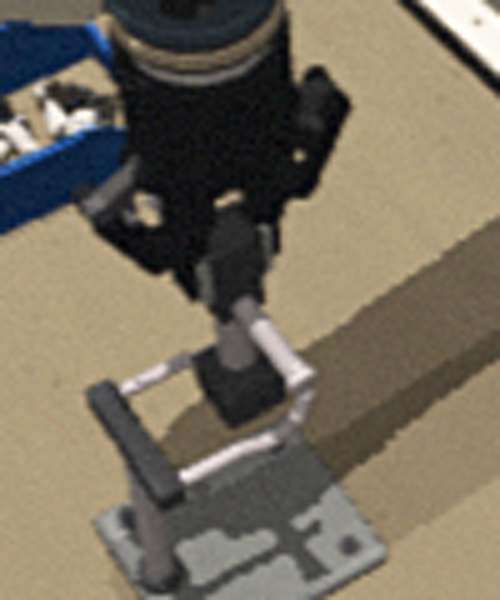

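```bash
python3 mv.py .556 -.1524 .2425 85.2 .52 -.1524 .305 85.2;python3 mv.py .52 -.1524 .305 85.2 .47 .18 .25 75.5; python3 mv.py .556 -.1524 .2425 85.2  .47 .18 .25 75.5
```

```text
[-0.003  -0.0359 -0.0625  0.      0.      0.    ]
[ 0.3271 -0.0776  0.055   0.     -0.      0.1693]
[ 0.324  -0.1135 -0.0075  0.     -0.      0.1693]
```

Emit:
servo_tool([
  [0, 0, -0.025, 0, 0, 0, 1],
  [0, -0.01, -0.05, 0, 0, 0, 1],
  [-0.003, -0.036, -0.0625, 0, 0, 0, 1],
  [0.02, -0.045, -0.0625, 0, 0, 0.02, 1],
  [0.05, -0.05, -0.0625, 0, 0, 0.04, 1],
  [0.09, -0.06, -0.0625, 0, 0, 0.06, 1],
  [0.13, -0.07, -0.06, 0, 0, 0.08, 1],
  [0.17, -0.08, -0.05, 0, 0, 0.1, 1],
  [0.21, -0.09, -0.04, 0, 0, 0.12, 1],
  [0.25, -0.1, -0.03, 0, 0, 0.14, 1],
  [0.285, -0.107, -0.02, 0, 0, 0.16, 1],
  [0.31, -0.112, -0.01, 0, 0, 0.1693, 1],
  [0.324, -0.1135, -0.0075, 0, 0, 0.1693, 1],
  [0.324, -0.1135, -0.0075, 0, 0, 0.1693, 1],
  [0.324, -0.1135, -0.0075, 0, 0, 0.1693, 1],
  [0.324, -0.1135, -0.0075, 0, 0, 0.1693, 1],
])

```text
t: 7.4
eef_pos: [0.4712, 0.1787, 0.251]
orientation: [180.0, 0.0, 75.4]
ft_force: [-0.7, -0.7, -5.0]
width: 0.0249
```

```bash
python3 - <<'E'
from cell import robot
from h import *
im=robot.get_image("side");pickle.dump(im,open("side2.pkl","wb"))
crop(im,320,450,190,340,4,"pics/side5.png")
im=robot.get_image("top");pickle.dump(im,open("top2.pkl","wb"))
crop(im,190,290,160,260,6,"pics/top5.png")
s=robot.get_state();print(s['eef_pos'],s['orientation'],s['ft_force'],s['torque'],s['width'],s['q'])
E
```

```text
[0.47105463 0.17909023 0.25097477] [1.79968776e+02 1.46597281e-02 7.54130172e+01] [-0.62341355  0.67637849 -4.94101855] [ 0.0302408  -0.01280657  0.02238216] 0.02507597155048273 [ 11.01939557  14.21647161 -43.00801857 107.4069794   10.92102602
  62.51685054 -50.77430209]
```

View pics/side5.png

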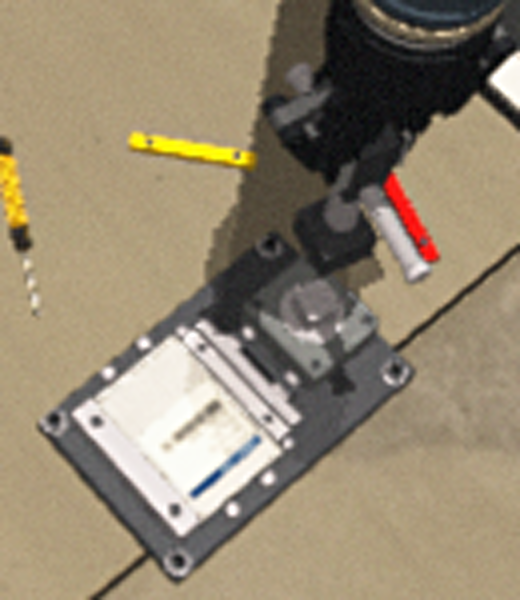

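View pics/top5.png

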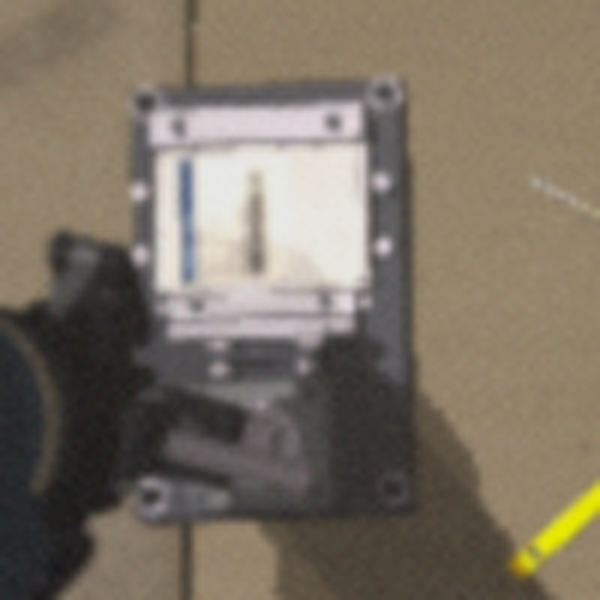

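Emit:
servo_tool([
  [0, 0, 0, 0, 0, -0.17, 1],
  [0, 0, 0, 0, 0, -0.34, 1],
  [0, 0, 0, 0, 0, -0.51, 1],
  [0, 0, 0, 0, 0, -0.68, 1],
  [0, 0, 0, 0, 0, -0.85, 1],
  [0, 0, 0, 0, 0, -1.02, 1],
  [0, 0, 0, 0, 0, -1.19, 1],
  [0, 0, 0, 0, 0, -1.36, 1],
  [0, 0, 0.02, 0, 0, -1.5, 1],
  [0, 0, 0.03, 0, 0, -1.5708, 1],
  [0, 0, 0.03, 0, 0, -1.5708, 1],
  [0, 0, 0.03, 0, 0, -1.5708, 1],
  [0, 0, 0.03, 0, 0, -1.5708, 1],
])

```text
t: 9.12
eef_pos: [0.4711, 0.1801, 0.2215]
orientation: [180.0, 0.1, 165.5]
ft_force: [-0.1, 0.4, -4.9]
width: 0.0253
```

```bash
python3 - <<'E'
from cell import robot
from h import *
im=robot.get_image("side");pickle.dump(im,open("side2.pkl","wb"))
crop(im,340,450,190,320,5,"pics/side6.png")
im=robot.get_image("top");pickle.dump(im,open("top2.pkl","wb"))
crop(im,190,290,180,260,6,"pics/top6.png")
s=robot.get_state();print(s['eef_pos'],s['orientation'],s['ft_force'],s['torque'],s['width'],s['q'])
E
```

```text
[0.47094556 0.18010472 0.22128578] [1.79989706e+02 5.84492437e-02 1.65484622e+02] [ 0.04425488 -0.35327695 -5.28346968] [-0.04332578  0.01355068  0.01921822] 0.02530876957858801 [ 22.57360031  21.21908023 -59.76303567 109.01485215  20.88006773
  61.53485772  29.78502178]
```

View pics/side6.png

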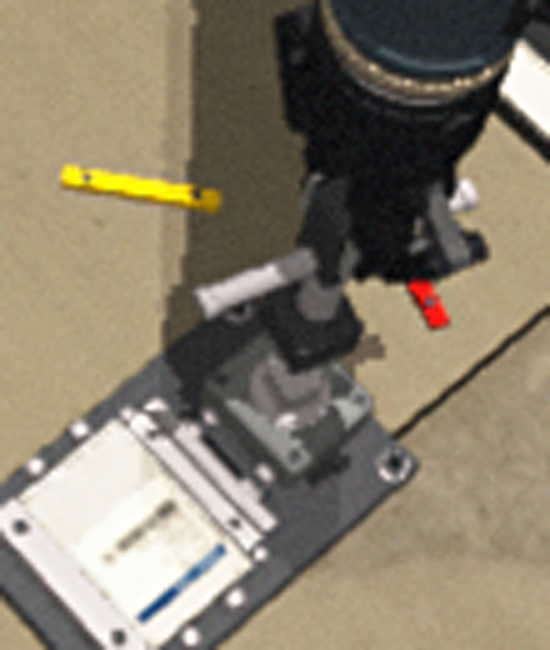

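View pics/top6.png

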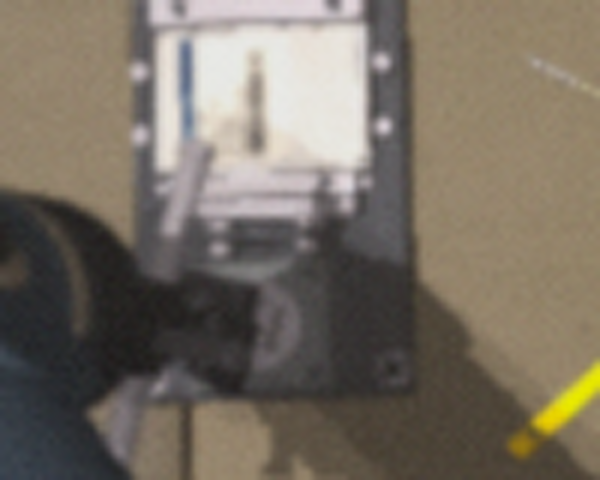

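```bash
cat > ov.py <<'E'
from h import *
def box(c,yaw,h,z0,z1):
    a=np.radians(yaw);r=np.array([[np.cos(a),-np.sin(a)],[np.sin(a),np.cos(a)]])
    s=np.array([[-h,-h],[h,-h],[h,h],[-h,h]])@r.T+c
    return np.vstack([np.c_[s,[z0]*4],np.c_[s,[z1]*4]])
E_=[(0,1),(1,2),(2,3),(3,0),(4,5),(5,6),(6,7),(7,4),(0,4),(1,5),(2,6),(3,7)]
def draw(im,boxes,win,s,fn):
    u0,u1,v0,v1=win
    c=cv2.resize(im["pixels"][v0:v1,u0:u1,::-1],None,fx=s,fy=s,interpolation=cv2.INTER_CUBIC).copy()
    c=cv2.convertScaleAbs(c,alpha=1.5)
    for b,col in boxes:
        p=((proj(im,b)-[u0,v0]+.5)*s).astype(int)
        for i,j in E_: cv2.line(c,tuple(map(int,p[i])),tuple(map(int,p[j])),col,1,cv2.LINE_AA)
    cv2.imwrite(fn,c)
E
python3 - <<'E'
from ov import *
k=(.471,.180)
bx=[(box(k,75.5,.017,.1208,.1468),(0,255,0)),(box((.471,.1805),-14.5,.011,.045,.067),(0,0,255)),(box(k,75.5,.013,.1208+.083,.1208+.137),(255,255,0))]
draw(load("side2"),bx,(370,430,220,290),10,"pics/o1.png")
draw(load("top2"),bx,(205,265,195,255),10,"pics/o2.png")
draw(load("side"),[(box((.471,.181),-14.5,.011,.045,.067),(0,0,255))],(365,425,240,300),10,"pics/o3.png")
draw(load("top"),[(box((.4685,.1793),-14.5,.011,.045,.067),(0,0,255))],(205,265,200,255),10,"pics/o4.png")
im=load("side2");W=cloud(im)[225:290,370:430].reshape(-1,3)
m=(W[:,2]>.136)&(W[:,2]<.155)&(abs(W[:,0]-.471)<.035)&(abs(W[:,1]-.18)<.035)
print(m.sum(),cv2.minAreaRect((W[m][:,:2]*1000).astype(np.float32)))
E
```

```text
163 ((473.6785583496094, 181.14927673339844), (34.926673889160156, 35.67843246459961), 77.09027862548828)
```

View pics/o1.png

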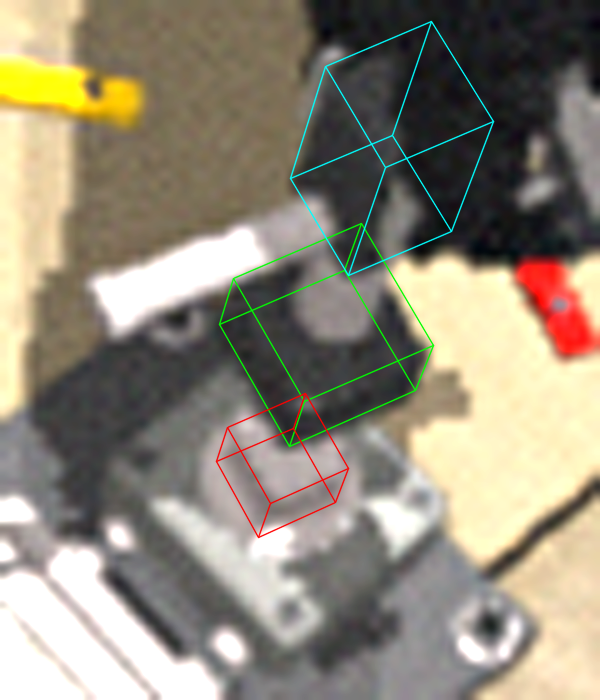

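View pics/o3.png

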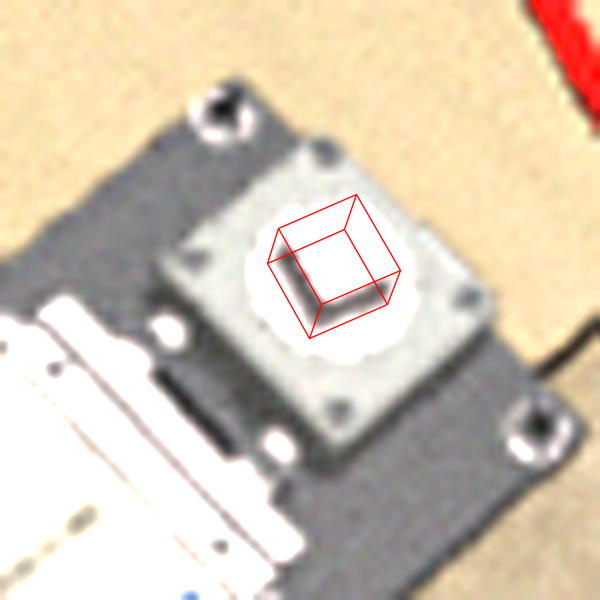

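View pics/o4.png

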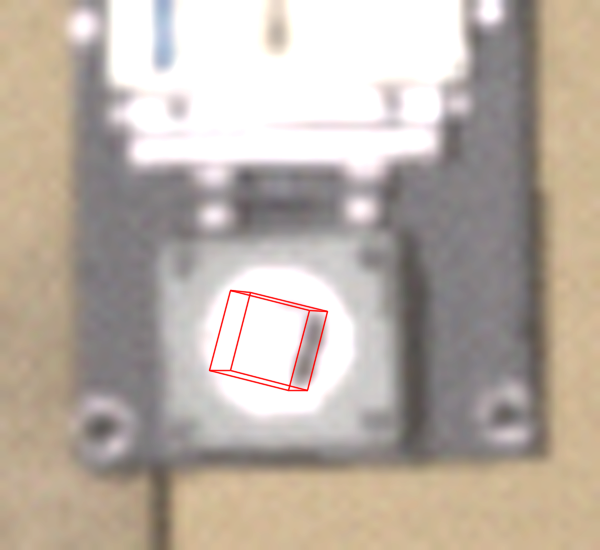

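View pics/o2.png

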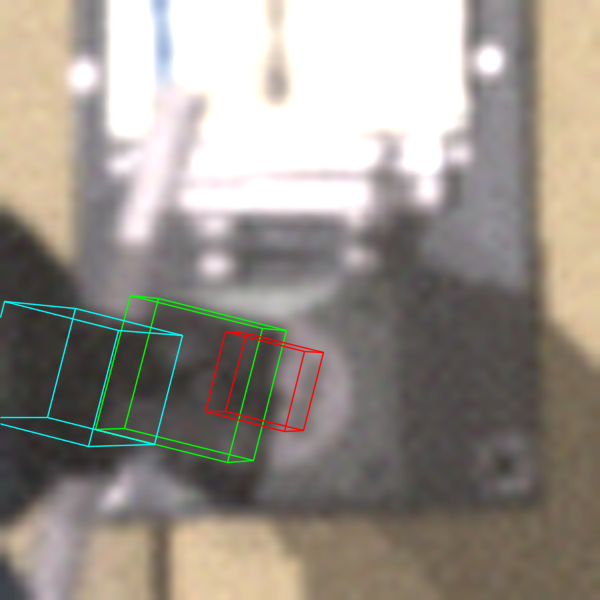

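Emit:
servo_tool([
  [0.0024, 0, 0.015, 0, 0, 0, 1],
  [0.0024, 0, 0.03, 0, 0, 0, 1],
  [0.0024, 0, 0.04, 0, 0, 0, 1],
  [0.0024, 0, 0.045, 0, 0, 0, 1],
  [0.0024, 0, 0.045, 0, 0, 0, 1],
  [0.0024, 0, 0.045, 0, 0, 0, 1],
])

```text
t: 9.98
eef_pos: [0.4687, 0.1809, 0.1762]
orientation: [180.0, 0.0, 165.5]
ft_force: [0.4, 0.3, -5.0]
width: 0.0251
```

```bash
python3 - <<'E'
from cell import robot
from ov import *
s=robot.get_state();print(s['eef_pos'],s['orientation'],s['ft_force'],s['torque'])
im=robot.get_image("side");pickle.dump(im,open("side3.pkl","wb"))
draw(im,[],(370,430,220,290),9,"pics/o5.png")
W=cloud(im)[225:290,370:430].reshape(-1,3)
z=s['eef_pos'][2]-.1005
for o in (0,.003):
  m=(W[:,2]>z+.015+o)&(W[:,2]<z+.034)&(abs(W[:,0]-.471)<.035)&(abs(W[:,1]-.18)<.035)
  print(m.sum(),np.median(W[m][:,2])-z,cv2.minAreaRect((W[m][:,:2]*1000).astype(np.float32)))
E
```

```text
[0.46870999 0.18086407 0.17617312] [1.79968390e+02 4.13647508e-02 1.65509473e+02] [ 0.35768508  0.34607746 -4.99442908] [0.04808972 0.00616878 0.02398794]
149 0.025200894953520042 ((470.728271484375, 182.2406005859375), (35.90534591674805, 35.70785903930664), 74.22003173828125)
139 0.0257945830810051 ((470.728271484375, 182.2406005859375), (35.90534591674805, 35.70785903930664), 74.22003173828125)
```

View pics/o5.png

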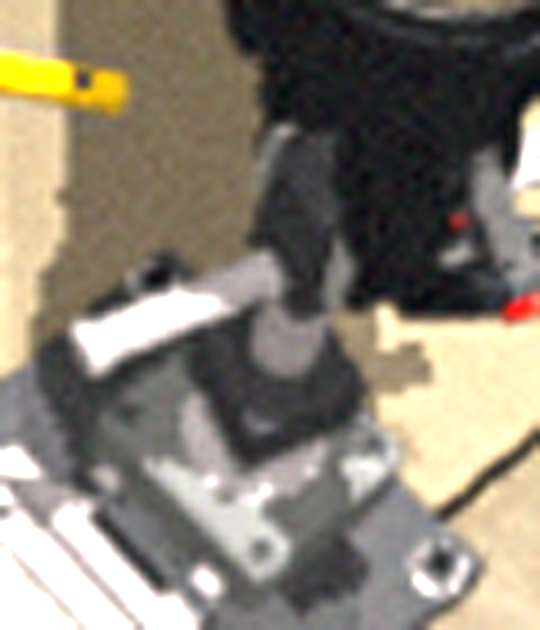

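Emit:
servo_tool([
  [0, -0.0006, 0.003, 0, 0, 0, 1],
  [0, -0.0006, 0.006, 0, 0, 0, 1],
  [0, -0.0006, 0.009, 0, 0, 0, 1],
  [0, -0.0006, 0.011, 0, 0, 0, 1],
  [0, -0.0006, 0.013, 0, 0, 0, 1],
  [0, -0.0006, 0.013, 0, 0, 0, 1],
])

```text
t: 10.78
eef_pos: [0.4682, 0.1799, 0.1626]
orientation: [-180.0, -0.0, 165.5]
ft_force: [-0.3, -0.5, -5.1]
width: 0.0253
```

Emit:
servo_tool([
  [0, 0, 0.003, 0, 0, 0, 1],
  [0, 0, 0.006, 0, 0, 0, 1],
  [0, 0, 0.006, 0, 0, 0, 1],
])

```text
t: 11.15
eef_pos: [0.468, 0.1798, 0.1565]
orientation: [-180.0, -0.0, 165.5]
ft_force: [1.3, 0.3, -5.0]
width: 0.0249
```

Emit:
servo_tool([
  [0, 0, 0.003, 0, 0, 0, 1],
  [0, 0, 0.006, 0, 0, 0, 1],
  [0, 0, 0.008, 0, 0, 0, 1],
  [0, 0, 0.009, 0, 0, 0, 1],
  [0, 0, 0.01, 0, 0, 0, 1],
  [0, 0, 0.01, 0, 0, 0, 1],
])

```text
t: 11.9
eef_pos: [0.4684, 0.1801, 0.1478]
orientation: [-179.9, 0.0, 165.5]
ft_force: [-3.0, -2.2, 5.6]
width: 0.0252
```

```bash
python3 - <<'E'
from cell import robot
from ov import *
s=robot.get_state();print(s['eef_pos'],s['orientation'],s['ft_force'],s['torque'],s['q'])
im=robot.get_image("side");pickle.dump(im,open("side3.pkl","wb"))
draw(im,[],(370,430,220,290),9,"pics/o6.png")
E
```

```text
[0.46837755 0.1800627  0.14784592] [-1.79943784e+02  4.34126177e-02  1.65500301e+02] [-3.03913645 -2.17068685  5.5852738 ] [-0.59849489  0.74820972  0.01505376] [ 18.20850622  26.18716647 -55.764477   113.87915591  26.94870536
  53.85641368  24.18609709]
```

View pics/o6.png

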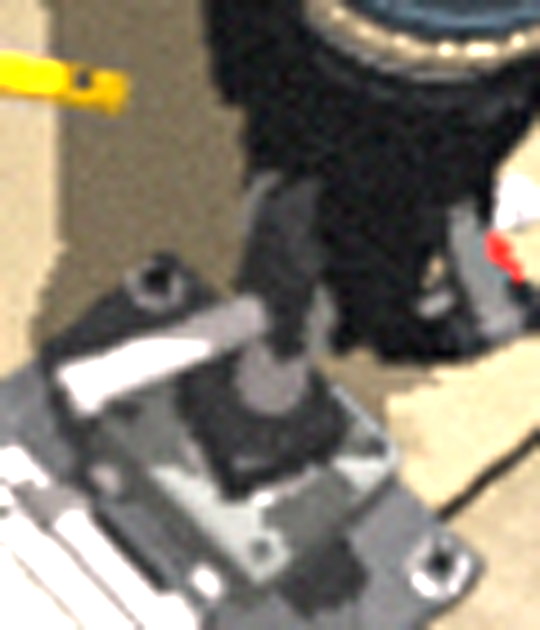

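Emit:
servo_tool([
  [0, 0, -0.0005, 0, 0, 0.08, 1],
  [0, 0, -0.0005, 0, 0, 0.18, 1],
  [0, 0, -0.0005, 0, 0, 0.28, 1],
  [0, 0, -0.0005, 0, 0, 0.38, 1],
  [0, 0, -0.0005, 0, 0, 0.48, 1],
  [0, 0, -0.0005, 0, 0, 0.48, 1],
], squeeze=90)

```text
t: 12.7
eef_pos: [0.4682, 0.1804, 0.1479]
orientation: [180.0, 0.0, 138.1]
ft_force: [-1.4, 0.4, 2.7]
width: 0.0249
```

```bash
python3 - <<'E'
from cell import robot
s=robot.get_state();print(s['eef_pos'],s['orientation'],s['ft_force'],s['torque'],s['q'])
E
```

```text
[0.46815273 0.18035981 0.14788244] [1.79997648e+02 3.28139295e-02 1.38081981e+02] [-1.37367325  0.43834368  2.72538368] [-0.23771773  0.62218639 -0.02474303] [ 13.58322206  23.68168512 -49.08611209 114.10324989  22.66003261
  52.10988523   0.70859446]
```

Emit:
servo_tool([
  [0, 0, 0, 0, 0, 0.1, 1],
  [0, 0, 0, 0, 0, 0.2, 1],
  [0, 0, 0, 0, 0, 0.3, 1],
  [0, 0, 0, 0, 0, 0.4, 1],
  [0, 0, 0, 0, 0, 0.5, 1],
  [0, 0, 0, 0, 0, 0.5, 1],
])

```text
t: 13.45
eef_pos: [0.4684, 0.1806, 0.1479]
orientation: [179.9, -0.0, 109.5]
ft_force: [-2.3, -0.8, 4.6]
width: 0.025
```

```bash
python3 - <<'E'
from cell import robot
from ov import *
s=robot.get_state();print(s['eef_pos'],s['orientation'],s['ft_force'],s['torque'],s['joint_torque'])
im=robot.get_image("side");pickle.dump(im,open("side3.pkl","wb"))
draw(im,[],(350,430,220,300),7,"pics/o7.png")
im=load("side");draw(im,[],(350,430,220,300),7,"pics/o7b.png")
E
```

```text
[0.46842764 0.18055143 0.14791308] [ 1.79947208e+02 -1.48781498e-03  1.09501202e+02] [-2.30130256 -0.79126799  4.55618771] [-0.12943169  0.6851437  -0.00885054] [  0.09012032 -34.1098237   -4.93326053 -19.23891306   0.37203982
  -0.68693887  -0.12574431]
```

View pics/o7.png

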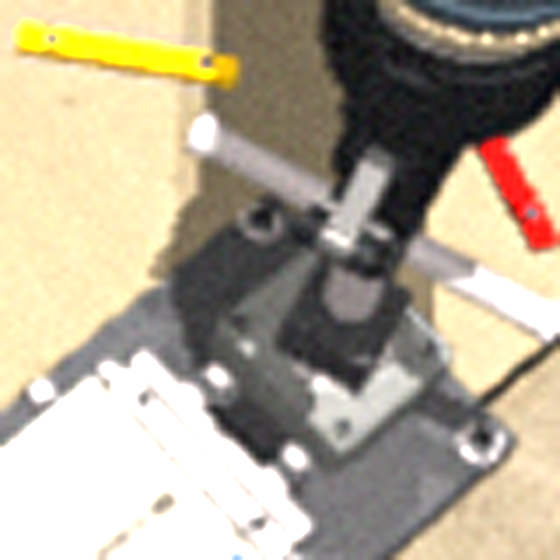

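View pics/o7b.png

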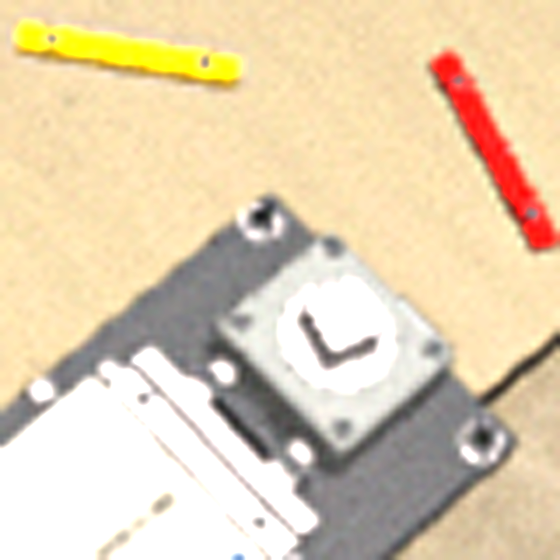

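Emit:
servo_tool([
  [0, 0, 0, 0, 0, 0.1, 1],
  [0, 0, 0, 0, 0, 0.2, 1],
  [0, 0, 0, 0, 0, 0.3, 1],
  [0, 0, 0, 0, 0, 0.4, 1],
  [0, 0, 0, 0, 0, 0.45, 1],
  [0, 0, 0, 0, 0, 0.45, 1],
])

```text
t: 14.25
eef_pos: [0.4687, 0.1806, 0.1479]
orientation: [179.9, -0.0, 83.7]
ft_force: [-1.9, 0.5, 5.5]
width: 0.025
```

```bash
cat > st.py <<'E'
from cell import robot
s=robot.get_state();print(s['eef_pos'],s['orientation'],s['ft_force'],s['torque'],'j7',s['joint_torque'][6])
E
python3 st.py
```

```text
[0.46872768 0.18057806 0.14787899] [ 1.79931932e+02 -4.88546966e-02  8.37146939e+01] [-1.93307663  0.45851666  5.5206617 ] [ 0.02581057  0.57726827 -0.01688211] j7 -0.0704156351275742
```

Emit:
servo_tool([
  [0, 0, 0, 0, 0, 0.05, 1],
  [0, 0, 0, 0, 0, 0.08, 1],
  [0, 0, 0, 0, 0, 0.08, 1],
])

```text
t: 14.62
eef_pos: [0.4688, 0.1805, 0.1479]
orientation: [179.9, -0.1, 79.1]
ft_force: [-1.9, 0.1, 4.9]
width: 0.0253
```

```bash
python3 st.py
```

```text
[0.46878914 0.18052227 0.1478767 ] [ 1.79933957e+02 -5.85022421e-02  7.91253117e+01] [-1.89752826  0.06544808  4.87996937] [0.04218548 0.45197434 0.10197346] j7 -0.07276112213730812
```

Emit:
servo_tool([
  [0, 0, 0, 0, 0, 0.04, 1],
  [0, 0, 0, 0, 0, 0.06, 1],
  [0, 0, 0, 0, 0, 0.06, 1],
])

```text
t: 15.0
eef_pos: [0.4688, 0.1805, 0.1479]
orientation: [179.9, -0.1, 75.7]
ft_force: [-1.3, 0.2, 6.0]
width: 0.0246
```

```bash
python3 st.py
```

```text
[0.46880763 0.18054931 0.14788204] [ 1.79931197e+02 -6.47507681e-02  7.57010429e+01] [-1.33903312  0.20709167  6.02699693] [0.06104632 0.54915162 0.02403501] j7 -0.10337619809433818
```

Emit:
servo_tool([
  [0, 0, 0, 0, 0, 0.03, 1],
  [0, 0, 0, 0, 0, 0.05, 1],
  [0, 0, 0, 0, 0, 0.05, 1],
])

```text
t: 15.38
eef_pos: [0.4689, 0.1806, 0.1479]
orientation: [179.9, -0.1, 72.8]
ft_force: [-1.5, 0.5, 4.4]
width: 0.0252
```

```bash
python3 st.py
```

```text
[0.46885617 0.18055662 0.14788705] [ 1.79931697e+02 -7.17065996e-02  7.28366117e+01] [-1.52102068  0.53445983  4.42178396] [0.03755538 0.52414804 0.10047996] j7 -0.10804870398715138
```

Emit:
servo_tool([
  [0, 0, 0, 0, 0, 0.03, 1],
  [0, 0, 0, 0, 0, 0.05, 1],
  [0, 0, 0, 0, 0, 0.05, 1],
])

```text
t: 15.75
eef_pos: [0.4688, 0.1806, 0.1479]
orientation: [179.9, -0.1, 70.1]
ft_force: [-2.4, 0.3, 5.0]
width: 0.0251
```

```bash
python3 st.py; python3 - <<'E'
from cell import robot
from ov import *
for n in("side","top"):
    im=robot.get_image(n);pickle.dump(im,open(n+"4.pkl","wb"))
im=load("side4");draw(im,[],(330,430,230,330),6,"pics/o8.png")
E
```

```text
[0.46883682 0.18062807 0.14785751] [ 1.79906396e+02 -5.39970187e-02  7.01248461e+01] [-2.41274115  0.25735786  4.95202373] [-0.01597258  0.46411428  0.54526471] j7 -0.6364138796925545
```

View pics/o8.png

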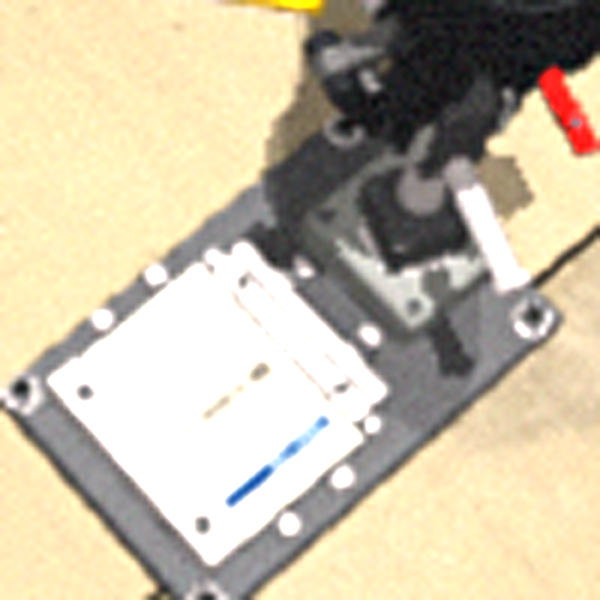

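Emit:
servo_tool([
  [0, 0, 0, 0, 0, 0.02, 1],
  [0, 0, 0, 0, 0, 0.03, 1],
  [0, 0, 0, 0, 0, 0.03, 1],
  [0, 0, 0, 0, 0, 0.03, 1],
])

```text
t: 16.35
eef_pos: [0.4688, 0.1807, 0.1479]
orientation: [179.9, -0.0, 68.6]
ft_force: [-1.4, -0.2, 5.0]
width: 0.0251
```

```bash
python3 st.py; python3 - <<'E'
from ov import *
A=load("side")["pixels"][240:340,325:430,::-1];B=load("side4")["pixels"][240:340,325:430,::-1]
cv2.imwrite("pics/cmp.png",cv2.resize(np.hstack([A,B]),(798,380),interpolation=cv2.INTER_CUBIC))
E
```

```text
[0.46879375 0.18067882 0.14787061] [ 1.79878181e+02 -3.63068337e-02  6.85566808e+01] [-1.38883531 -0.18040144  4.96881375] [-0.03620674  0.46131568  1.16401128] j7 -1.1416318640112877
```

View pics/cmp.png

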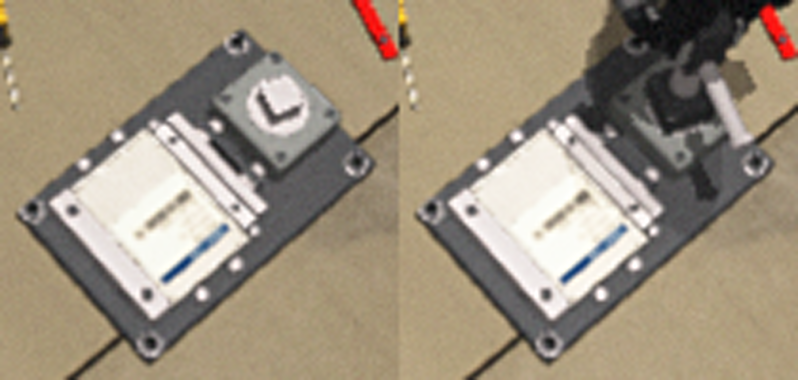

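Emit:
servo_tool([
  [0, 0, -0.0003, 0, 0, -0.03, 1],
  [0, 0, -0.0003, 0, 0, -0.05, 1],
  [0, 0, -0.0003, 0, 0, -0.05, 1],
], squeeze=40)

```text
t: 16.73
eef_pos: [0.4688, 0.1804, 0.1479]
orientation: [180.0, -0.1, 71.0]
ft_force: [-1.1, 1.0, 4.8]
width: 0.025
```

```bash
python3 st.py
```

```text
[0.46880179 0.18040039 0.14788642] [ 1.79964002e+02 -8.38196772e-02  7.09632143e+01] [-1.05442383  1.00227769  4.76705156] [0.31012552 0.19802343 0.21701365] j7 -0.17450665589421988
```

Emit:
servo_tool([
  [0, 0, 0, 0, 0, 0, 0.9],
  [0, 0, 0, 0, 0, 0, 0.7],
  [0, 0, 0, 0, 0, 0, 0.5],
  [0, 0, 0, 0, 0, 0, 0.35],
  [0, 0, 0, 0, 0, 0, 0.35],
  [0, 0, 0, 0, 0, 0, 0.35],
])

```text
t: 17.48
eef_pos: [0.4681, 0.1798, 0.1474]
orientation: [-180.0, 0.0, 71.0]
ft_force: [0.4, -0.8, 1.0]
width: 0.0552
```

```bash
python3 st.py
```

```text
[0.46813153 0.17976055 0.14743265] [-1.79987939e+02  2.65900503e-02  7.09545928e+01] [ 0.36851113 -0.82454629  1.02468678] [ 0.01582005 -0.03046451 -0.04763353] j7 -0.0006139673678262625
```

Free of the key; rise straight up.

Emit:
servo_tool([
  [0, 0, -0.01, 0, 0, 0, 0.35],
  [0, 0, -0.03, 0, 0, 0, 0.35],
  [0, 0, -0.06, 0, 0, 0, 0.35],
  [0, 0, -0.1, 0, 0, 0, 0.35],
  [0, 0, -0.14, 0, 0, 0, 0.35],
  [-0.03, 0, -0.16, 0, 0, 0, 0.35],
  [-0.08, 0, -0.16, 0, 0, 0, 0.35],
  [-0.13, 0, -0.16, 0, 0, 0, 0.35],
  [-0.18, 0, -0.16, 0, 0, 0, 0.35],
  [-0.18, 0, -0.16, 0, 0, 0, 0.35],
  [-0.18, 0, -0.16, 0, 0, 0, 0.35],
])

```text
t: 18.85
eef_pos: [0.4098, 0.0106, 0.3082]
orientation: [179.9, -0.0, 71.0]
ft_force: [-0.8, -0.9, -0.7]
width: 0.0556
```

```bash
python3 st.py; python3 - <<'E'
from cell import robot
from ov import *
for n in("side","top"):
    im=robot.get_image(n);pickle.dump(im,open(n+"5.pkl","wb"))
    cv2.imwrite(f"pics/{n}9.png",im["pixels"][:,:,::-1])
A=load("side5");B=load("top5")
k=(.4707,.1815)
draw(A,[],(330,430,190,330),4,"pics/fa.png");draw(B,[],(190,270,165,255),5,"pics/fb.png")
W=cloud(B)[165:260,180:280].reshape(-1,3)
m=(W[:,2]>.17)&(W[:,2]<.2);print("head top",m.sum(),np.median(W[m],0),cv2.minAreaRect((W[m][:,:2]*1000).astype(np.float32)))
W=cloud(A)[190:330,330:430].reshape(-1,3)
m=(W[:,2]>.176)&(W[:,2]<.195)&(abs(W[:,0]-.47)<.04)&(abs(W[:,1]-.18)<.04);print("head side",m.sum(),np.median(W[m],0),cv2.minAreaRect((W[m][:,:2]*1000).astype(np.float32)))
a=cv2.imread("pics/fa.png");b=cv2.imread("pics/fb.png");h=max(a.shape[0],b.shape[0])
p=lambda x:cv2.copyMakeBorder(x,0,h-x.shape[0],0,0,0)
cv2.imwrite("pics/fin.png",np.hstack([p(a),p(b)])[:, :800])
E
```

```text
[0.40978415 0.01061345 0.30824569] [ 1.79928882e+02 -3.89292372e-02  7.10028421e+01] [-0.80367522 -0.87946061 -0.7324121 ] [0.04249366 0.01030036 0.02494386] j7 0.003399058186914772
head top 132 [0.4690298  0.17848866 0.18335308] ((468.7447204589844, 179.96131896972656), (27.913549423217773, 25.541664123535156), 72.57415008544922)
head side 135 [0.47137754 0.18214316 0.18285138] ((469.68621826171875, 181.7315673828125), (26.7353572845459, 27.510988235473633), 73.63972473144531)
```

View pics/fin.png

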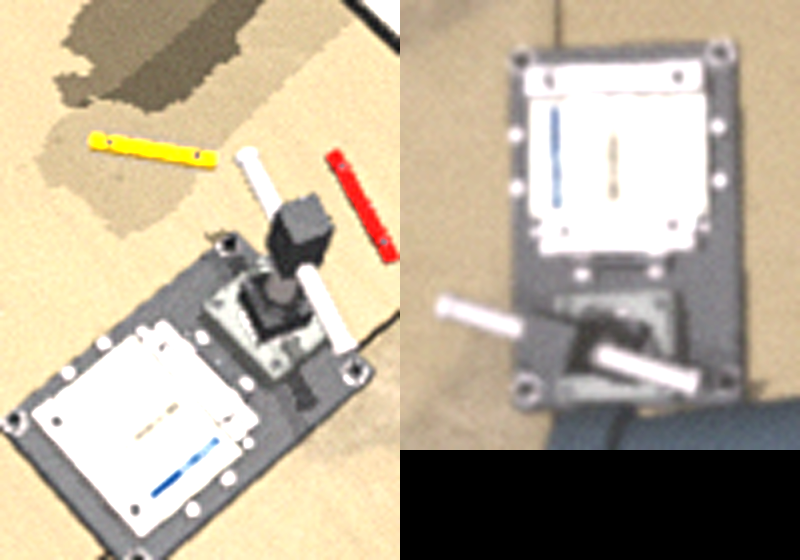

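View pics/side9.png

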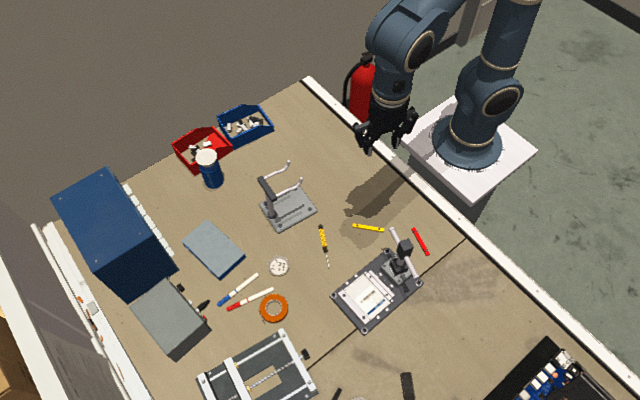

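```bash
python3 -c "
from cell import robot;print(robot.close_job())"
```

```text
the job is handed in; nothing more can be done
None
```

I clamped the drive and handed the job in with about 19 s of the 54 s used; the system gave no verdict.

**What I did:** I gripped the key by its square head and lifted it straight up off the hooks. I re-turned it by a quarter turn so the wrist had room, then lowered it onto the spindle. It dropped straight on, with no force until the bottom. I turned it clockwise to the stop, where the twist on the wrist rose from about 0.1 to 1.16 N m. Then I eased back a few degrees, opened the fingers and moved clear.

**Last checks:**
- **Key height:** the top of the head is at z = 0.183 m, so the mouth sits about 20 mm below the spindle top, fully seated.
- **Key position:** it stands upright, with the head within about 1 mm of the spindle's measured position. The two cameras differ by 2–3 mm, but they agree on where the key is relative to the spindle.
- **Clamp:** the pictures show the moving jaw advanced towards the drive. The pad force itself can't be measured directly, so that rests on having reached the stop.
- **Rest of the scene:** the stand, drive, screwdriver, dish and bottle look unmoved, and the gripper touches nothing.

No check failed. One reading was lower than expected: the turning torque was only about 0.07–0.13 N m before the stop, against the 0.12 given. The pictures showed the key turning and the jaw moving.

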